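# Stopper the shoe-cement tin

## Robot

A 6-joint arm with a two-finger parallel gripper is mounted at the origin on the work surface. World frame = base frame: x ahead of the robot, y to its left, z up, the work surface at z = 0. Lengths are in m, angles in degrees, forces in N, time in s.
With the tool pointing down it reaches from about 0.375 to 0.9 m from the base axis. Payload 3.1 kg.
Tool frame: the origin (TCP) lies between the finger pads; the fingertips stand 11 mm ahead of it and the grasp point (between the pads) lies 8 mm behind it; z points along the fingers, y is the line along which they close (so a half turn about z gives the same grasp; the last joint's range is limited). The gripper opens to 87 mm and grips with 3 to 60 N. Pads are 19 mm wide; open, the fingers measure 117 mm over their backs; the gripper's body (75 mm by 190 mm) begins 51 mm behind the grasp point.
Start: joints at [65.747, 30.224, 82.088, -0, 67.689, -10.227], TCP at [0.151, 0.606, 0.234] pointing down, gripper open.
Joint ranges: [-176.69, 176.69], [-43.24, 126.21], [12.49, 139.97], [-82, 262], [0, 151.66], [-163.58, 163.58]. Speed limits (degrees/s): [159.86, 159.86, 180, 180, 180, 180].

## Interface

Orientations are given as a 3x3 rotation matrix whose columns are the frame's x, y, z axes.
In Python, from rig import bot, viewer, workorder, models gives the robot as it stands.
- The arm moves only by the shell command python3 -m jog 'ROWS'. ROWS is JSON, a list of rows, each a list of 7 numbers: the opening, from 0 (shut) to 1 (fully open), then the shift along the tool's x, y, z in m, then the turn, a rotation vector about the tool's x, y, z in degrees. In form: [[claw, x, y, z, ax, ay, az], ...]. A call has 1 to 20 rows; each row is the pose to reach, as a shift and turn from the pose commanded when the call began, along the tool's axes at that moment; what a row does not reach only later rows make up. A row lasts 1/8 s, in which the tool goes at most 62.5 mm and 10.7 degrees, less where a joint would pass 70% of its speed; a pose out of reach is approached as far as the arm can. A call with a gripper value outside its range is refused whole. The fingers move at their own pace and stop on an object; the grip force is fixed at half the most. Time passes only in rows, so rows that repeat a pose let the fingers close. It gives the time, the measured TCP pose, the force, the opening and the grip force at its end, in the units of the state.
- bot.read_state(): the state, without advancing time (a new reading comes with each control period).
- viewer.capture(name): name is "side" or "top" or "wrist"; returns (picture, depth): 420x560x3 uint8, blue, green, red; 420x560 float32, m along the optical axis (not along the pixel's ray), 0 where there is no reading.
- viewer.camera_info(name): a dict with "fx", "fy", "cx", "cy" (pixels), "world_to_cam" (4x4, takes a point from world to camera coordinates). Camera axes: x right, y down, z forward; pixel columns grow to the right and rows downward; lengths in m; the calibration is good to about 2 mm. A picture is of the moment at which its call begins: read the wrist's pose just before it. camera_info takes no time and is no camera call; for the wrist camera it gives the pose at the moment of the call.
- workorder.hand_in(): hands the job in; it is judged then, once.
Trained networks look in the newest picture that a camera, given by its name, has taken for a name from the list of things; names that differ only in an ending like _2 or _b are one class to them, and where a whole thing is asked for, a point or a joint stands for the part that bears it (a point fixed in the world has none). Each returns a list of dicts, best first, with "p" (0 to 1); they miss things now and then, are a little off and sometimes report something else, mostly with a low value. They report only what shows in the picture. A call takes as long as a camera call. They do not tell look-alikes from the thing itself.
- models.outline_of(camera, thing): "mask" (420x560 bool, what is visible of it).
- models.tip_of(camera, thing): "xyz" ([x, y, z] in m, in world coordinates, good to about 4 mm: a listed point, or the origin of a listed thing).
The state is a dict: "time_s": time; "joint_positions": joint angles; "qvel": joint speeds; "tau": joint torques, N m; "position": TCP position; "tcp_rot": TCP orientation; "force": force on the tool from outside, world axes, zero at the start; "moment": the same for the moment, N m; "opening": opening from 0.0 (shut) to 1.0 (fully open); "grasp_force": force on a finger pad.
Only numpy, scipy, OpenCV 4.12 (cv2) and the standard library are available. Lean on these libraries where they do the work, as an engineer would, in place of code of your own. Each camera call takes 0.05 s, during which the arm holds its last target. There are 200 camera calls.

## Task

One of the two cement tins on the cobbler's bench still stands open: pick up the stopper of the right size, set it upright into the open neck, and then press it down until its flange sits fully home on the metal rim, with the rubber collar pushed flush. Let go of it when it is home, and leave the small stopper, the hammer and the shoe last where they are.

Things in the scene. Friction and masses are not known exactly. Their poses are not given: they have to be found in the camera images.
- open_tin: the open tin, left or right, fixed to the bench: round, bare metal with a grey band, 110 mm in diameter, shoulder 95 to 108 mm up, then a neck 66 mm in outside diameter; metal rim 135 mm above the bench. The inside is closed off 55 mm below the rim. Origin at the centre of its underside, z up
- neck_rim (a point): centre of the open tin's neck, at the height of the metal rim (135 mm above the bench)
- collar (a joint): black rubber sealing collar in the neck of the open tin: a ring with 49 mm bore and 58.6 mm outside diameter. At 0 it stands 10 mm proud of the metal rim; at 0.010 (m) it is pushed down flush with it. It is a tight fit: pushing it down takes about 12 N and it stays where it is left; the weight of the stopper alone does not move it
- closed_tin: the other tin, of the same shape and size, fixed to the bench, already closed with a stopper like the large one, fully home (top of its knob 181 mm above the bench). Origin at the centre of its underside
- stopper: large loose stopper on its narrow end, 91 mm tall, 160 g: black rubber plug 45 mm long, tapering from 34 mm diameter (bottom) to 46 mm, then a black flange 68 mm across, 8 mm thick (45 to 53 mm up), then a round wooden knob 34 mm across (53 to 91 mm up) to hold. Home: flange underside on the metal rim. Origin: centre of the narrow end, z along its axis to the knob
- small_stopper: a smaller stopper of the same form, too small for this tin, 64 mm tall, flange 48 mm in diameter, knob 24 mm in diameter, standing on its narrow end. Origin at the centre of the narrow end. Leave it alone
- hammer: a hammer lying on the bench, 200 mm long, origin at its underside. Leave it alone
- last: a wooden shoe last (foot form) lying on the bench, 190 mm long, 70 mm tall, origin at the centre of its underside. Leave it alone
There are look-alikes about, which are no part of the job. Leave any orange, red or white look-alike of the stopper alone.

How it is judged (in metres and radians):
On the way, in this order (a step that is already met when the one before it is completed fails the run):
1. the large stopper is set in the neck of the open tin, its narrow end at least 20 mm below the top of the raised collar (z of stopper in the frame of open_tin below 0.125 m and horizontal distance between stopper and neck_rim below 0.012 m and angle between stopper's own z axis and vertical below 0.4 rad).
2. it is pressed fully home, collar flush (z of stopper in the frame of open_tin between 0.085 and 0.093 m and horizontal distance between stopper and neck_rim below 0.008 m and angle between stopper's own z axis and vertical below 0.08 rad and value of joint collar above 0.0075 m), for 0.1 s.
At the end, for the whole second after the job is handed in: The large stopper sits home in the open tin: flange within 3 mm of the metal rim, within 8 mm of the neck's centre, tilted less than 0.08 rad, the collar pushed down by more than 7.5 of its 10 mm, at rest and released; the small stopper, hammer and last are within 40 mm of where they started (all of step 2 and linear speed of stopper below 0.01 m/s and not (distance of small_stopper from where it was at the start of the episode above 0.04 m) and not (distance of hammer from where it was at the start of the episode above 0.04 m) and not (distance of last from where it was at the start of the episode above 0.04 m)); the robot touches nothing.
It fails at once if the small stopper, the hammer or the last is shifted by more than 40 mm (distance of any of small_stopper, hammer, last from where it was at the start of the episode above 0.04 m).
It also fails if it takes over 46 s, if anything falls off the work surface, if the arm or the gripper's body presses on something with over 40 N, if the wrist force passes 120 N, or if a joint passes its speed limit or range.

## Working session

There is one attempt and no reset: what is moved stays moved. The work goes in short steps, Python scripts to look and compute and a shell command to move; the robot and the scene stay as the last step left them, time stands still between calls to the robot, and variables do not carry over. Pictures are saved under pics/ and viewed, at most 10 in all, crops included, and the job is handed in when it is done.

```bash
mkdir -p pics; cat > h.py <<'E'
import numpy as np, cv2
from rig import bot, viewer, workorder, models
def world(cam,depth,info=None):
    i=info or viewer.camera_info(cam); v,u=np.indices(depth.shape)
    P=np.stack([(u-i["cx"])*depth/i["fx"],(v-i["cy"])*depth/i["fy"],depth,np.ones_like(depth)],-1)
    return (P@np.linalg.inv(np.array(i["world_to_cam"])).T)[...,:3]
E
python3 - <<'E'
from h import *
s=bot.read_state(); print(s["time_s"],s["position"],np.round(s["tcp_rot"],3),s["opening"])
for c in ("side","top"):
    im,d=viewer.capture(c); cv2.imwrite(f"pics/{c}0.png",im); W=world(c,d)
    np.save(f"{c}W.npy",W)
    for t in ("stopper","open_tin","neck_rim","closed_tin","small_stopper","hammer","last"):
        print(c,t,[(round(r["p"],2),np.round(r["xyz"],3).tolist()) for r in models.tip_of(c,t)])
E
```

```text
0.0 [0.1511573  0.60572922 0.23256914] [[-0.97   0.242 -0.001]
 [ 0.242  0.97  -0.002]
 [ 0.    -0.002 -1.   ]] 0.9976378492033717
side stopper [(0.89, [0.345, -0.219, -0.003]), (0.76, [0.436, -0.12, -0.001]), (0.74, [0.325, -0.103, 0.003]), (0.67, [0.535, 0.022, 0.004])]
side open_tin [(0.69, [0.604, -0.136, -0.003])]
side neck_rim [(0.84, [0.602, -0.137, 0.138])]
side closed_tin [(0.83, [0.66, 0.17, 0.003])]
side small_stopper [(0.64, [0.423, 0.141, 0.003])]
side hammer [(0.65, [0.551, 0.449, -0.004])]
side last [(0.82, [0.56, -0.46, 0.001])]
top stopper [(0.95, [0.338, -0.21, -0.0]), (0.87, [0.322, -0.105, -0.002]), (0.67, [0.536, 0.023, 0.001]), (0.54, [0.44, -0.12, 0.003])]
top open_tin []
top neck_rim [(0.89, [0.607, -0.136, 0.131])]
top closed_tin [(0.64, [0.659, 0.166, 0.002])]
top small_stopper [(0.61, [0.425, 0.142, 0.0])]
top hammer [(0.94, [0.548, 0.446, 0.0])]
top last [(0.69, [0.564, -0.46, -0.002])]
```

View pics/top0.png

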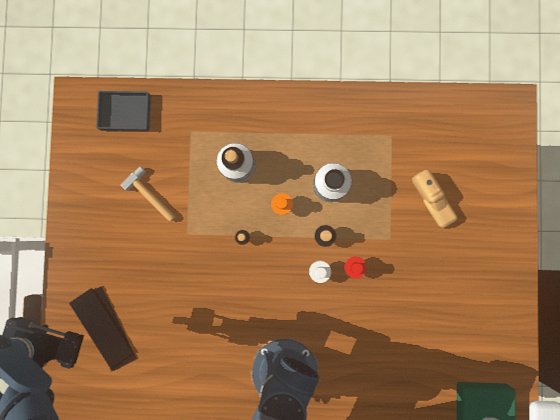

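View pics/side0.png

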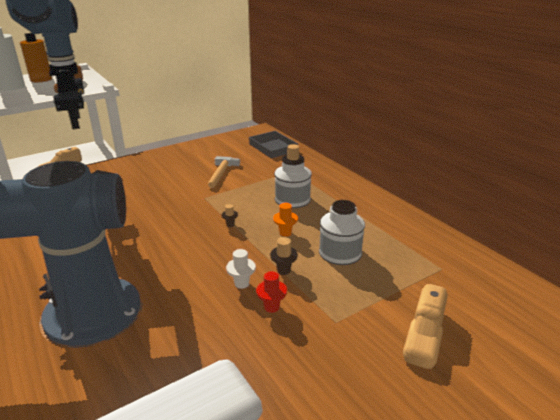

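Top view: stopper candidates are the black flange with wooden knob at (325,236), orange at (282,204), white at (320,271), red at (356,268), and the small black/wood one at (242,237). The first fits, being black and wood and the larger one. The open tin is the right one, with its black collar at (333,180). The closed tin at (235,160) has a knob. Next I'll confirm in a crop and measure.

```bash
python3 - <<'E'
from h import *
from scipy.optimize import least_squares
a=cv2.resize(cv2.imread("pics/top0.png")[140:290,220:370],(400,400),interpolation=cv2.INTER_CUBIC)
b=cv2.resize(cv2.imread("pics/side0.png")[190:320,220:350],(400,400),interpolation=cv2.INTER_CUBIC)
cv2.imwrite("pics/crop.png",np.hstack([a,b]))
for c in ("top","side"):
    W=np.load(f"{c}W.npy")
    for n,x,y,R,zl,zh in (("knobtop",.438,-.12,.03,.080,.12),("knob",.438,-.12,.03,.06,.12),("flange",.438,-.12,.045,.042,.058),("collar",.605,-.136,.045,.139,.17),("shoulder",.605,-.136,.065,.09,.112),("small",.424,.141,.03,.03,.1),("orange",.536,.022,.03,.06,.12),("closedknob",.66,.168,.03,.15,.2)):
        m=(np.hypot(W[...,0]-x,W[...,1]-y)<R)&(W[...,2]>zl)&(W[...,2]<zh); P=W[m]
        if len(P): print(c,n,len(P),"mean",P.mean(0).round(4),"mid",((P.min(0)+P.max(0))/2).round(4),"ext",np.ptp(P,0).round(3),"zmax/med",P[:,2].max().round(4),np.median(P[:,2]).round(4))
E
```

```text
top knobtop 97 mean [ 0.4336 -0.1185  0.09  ] mid [ 0.4324 -0.1181  0.0891] ext [0.03  0.031 0.015] zmax/med 0.0967 0.0899
top knob 101 mean [ 0.4335 -0.1183  0.0892] mid [ 0.4324 -0.1224  0.0786] ext [0.03  0.039 0.036] zmax/med 0.0967 0.0898
top flange 261 mean [ 0.4334 -0.1186  0.0525] mid [ 0.4339 -0.1192  0.0503] ext [0.066 0.066 0.014] zmax/med 0.0575 0.0528
top collar 94 mean [ 0.5997 -0.1373  0.1438] mid [ 0.6006 -0.1356  0.1459] ext [0.056 0.056 0.013] zmax/med 0.1526 0.1436
top shoulder 756 mean [ 0.5977 -0.1355  0.0985] mid [ 0.6001 -0.1357  0.1009] ext [0.111 0.11  0.022] zmax/med 0.1117 0.0982
top small 171 mean [0.423  0.1412 0.0437] mid [0.4227 0.1428 0.0502] ext [0.045 0.045 0.039] zmax/med 0.0697 0.0382
top orange 98 mean [0.5294 0.0179 0.0896] mid [0.5295 0.0177 0.0792] ext [0.031 0.031 0.035] zmax/med 0.0965 0.0903
top closedknob 124 mean [0.6544 0.1637 0.1779] mid [0.6558 0.1649 0.1697] ext [0.033 0.033 0.035] zmax/med 0.187 0.1797
side knobtop 136 mean [ 0.4318 -0.1202  0.0887] mid [ 0.4331 -0.1176  0.0869] ext [0.035 0.034 0.013] zmax/med 0.0936 0.0902
side knob 226 mean [ 0.4302 -0.1228  0.0813] mid [ 0.4331 -0.1176  0.0769] ext [0.035 0.034 0.033] zmax/med 0.0936 0.084
side flange 297 mean [ 0.4274 -0.1261  0.0523] mid [ 0.434 -0.118  0.051] ext [0.068 0.069 0.014] zmax/med 0.0579 0.0528
side collar 142 mean [ 0.5987 -0.136   0.1432] mid [ 0.5998 -0.1359  0.1435] ext [0.059 0.059 0.009] zmax/med 0.1478 0.1433
side shoulder 615 mean [ 0.5822 -0.1544  0.1001] mid [ 0.5991 -0.1374  0.1011] ext [0.11  0.107 0.022] zmax/med 0.112 0.0999
side small 177 mean [0.4196 0.1388 0.0453] mid [0.4229 0.1435 0.0482] ext [0.046 0.048 0.036] zmax/med 0.0663 0.039
side orange 183 mean [0.5261 0.0144 0.0804] mid [0.5302 0.0208 0.077 ] ext [0.037 0.037 0.034] zmax/med 0.094 0.0822
side closedknob 152 mean [0.6513 0.1619 0.1692] mid [0.6535 0.1676 0.1663] ext [0.035 0.036 0.033] zmax/med 0.1825 0.1704
```

View pics/crop.png

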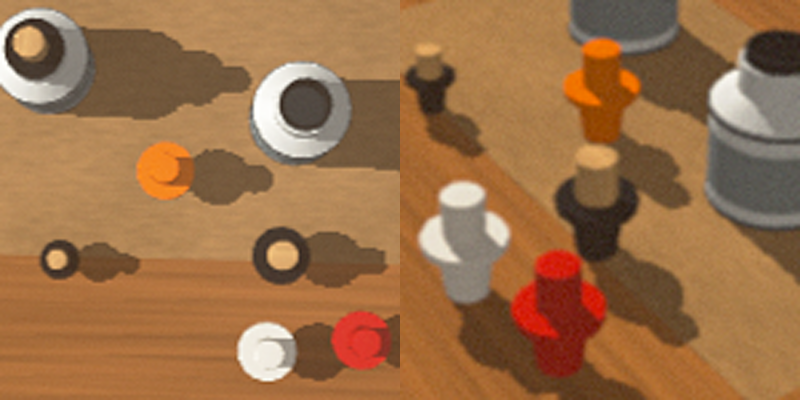

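The crop confirms it: the large black/wood stopper is at (0.4335,-0.1185), knob top z≈0.090 in both views (expected 0.091). The neck is at (0.600,-0.136), collar top z≈0.144 (expected 0.145). I'll keep the tool yaw and move over the stopper via (0.45,0.25).

```bash
python3 -m jog '[[1,-0.376,-0.273,-0.02,0,0,0],[1,-0.376,-0.273,-0.02,0,0,0],[1,-0.376,-0.273,-0.02,0,0,0],[1,-0.376,-0.273,-0.02,0,0,0],[1,-0.376,-0.273,-0.02,0,0,0],[1,-0.376,-0.273,-0.02,0,0,0],[1,-0.376,-0.273,-0.02,0,0,0],[1,-0.376,-0.273,-0.02,0,0,0],[1,-0.449,-0.634,0.083,0,0,0],[1,-0.449,-0.634,0.083,0,0,0],[1,-0.449,-0.634,0.083,0,0,0],[1,-0.449,-0.634,0.083,0,0,0],[1,-0.449,-0.634,0.083,0,0,0],[1,-0.449,-0.634,0.083,0,0,0],[1,-0.449,-0.634,0.083,0,0,0],[1,-0.449,-0.634,0.083,0,0,0],[1,-0.449,-0.634,0.083,0,0,0],[1,-0.449,-0.634,0.083,0,0,0]]'
python3 - <<'E'
from h import *
s=bot.read_state(); print(s["time_s"],s["position"],np.round(s["tcp_rot"],4))
R=np.array(s["tcp_rot"]); print(R.T@(np.array([.4335,-.1185,.069])-s["position"]))
i=viewer.camera_info("wrist"); im,d=viewer.capture("wrist"); cv2.imwrite("pics/w1.png",im)
W=world("wrist",d,i)
for n,x,y,r,zl,zh in (("knob",.4335,-.1185,.03,.083,.1),("flange",.4335,-.1185,.045,.042,.058)):
    P=W[(np.hypot(W[...,0]-x,W[...,1]-y)<r)&(W[...,2]>zl)&(W[...,2]<zh)]
    if len(P): print(n,len(P),P.mean(0),(P.min(0)+P.max(0))/2,np.ptp(P,0),np.median(P[:,2]))
E
```

```text
time_s: 3.05
position: [0.4335, -0.1161, 0.151]
tcp_rot: [[-0.971, 0.24, 0.0], [0.24, 0.971, -0.0], [-0.0, -0.0, -1.0]]
force: [-0.1, -1.0, 0.0]
opening: 1.0
grasp_force: 0.0
3.05 [ 0.4335285  -0.11605424  0.15099416] [[-9.708e-01  2.398e-01  5.000e-04]
 [ 2.398e-01  9.708e-01 -1.000e-04]
 [-5.000e-04 -0.000e+00 -1.000e+00]]
[-0.0005194  -0.00238027  0.08199445]
knob 1883 [ 0.43472229 -0.11626205  0.09041963] [ 0.43605559 -0.11632136  0.08804645] [0.0332472  0.03322448 0.01003454] 0.09069654265995034
flange 3299 [ 0.42709171 -0.11430642  0.05273771] [ 0.436261   -0.11654061  0.05168586] [0.06762729 0.0670027  0.01253856] 0.052810087136198364
```

View pics/w1.png

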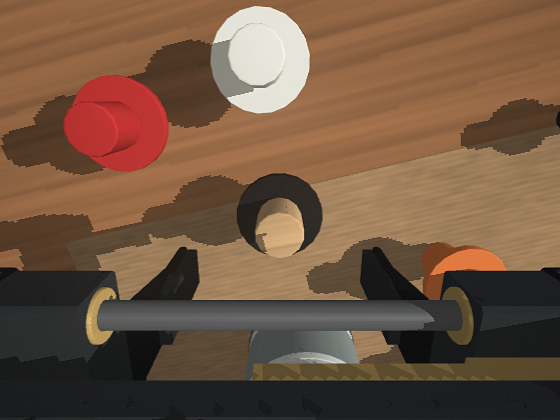

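The wrist picture shows the knob at (278,232), between the open fingers at (185,260) and (375,260), with red and white clear. Mean stopper position is (0.435,-0.1175), so I go down to TCP z 0.069 and close.

```bash
python3 -m jog '[[1,-0.002,-0.001,0.04,0,0,0],[1,-0.002,-0.001,0.07,0,0,0],[1,-0.002,-0.001,0.082,0,0,0],[1,-0.002,-0.001,0.082,0,0,0],[0,-0.002,-0.001,0.082,0,0,0],[0,-0.002,-0.001,0.082,0,0,0],[0,-0.002,-0.001,0.082,0,0,0],[0,-0.002,-0.001,0.082,0,0,0],[0,-0.002,-0.001,0.082,0,0,0],[0,-0.002,-0.001,0.082,0,0,0],[0,-0.002,-0.001,0.082,0,0,0]]'
```

```text
time_s: 4.47
position: [0.4351, -0.119, 0.0685]
tcp_rot: [[-0.97, 0.242, -0.0], [0.242, 0.97, 0.0], [0.0, 0.0, -1.0]]
force: [-0.0, 0.7, -0.4]
opening: 0.383
grasp_force: 29.7
```

```bash
python3 -m jog '[[0,0,0,-0.05,0,0,0],[0,0,0,-0.11,0,0,0],[0,0,0,-0.165,0,0,0],[0,0,0,-0.165,0,0,0],[0,-0.05,0.007,-0.165,0,0,0],[0,-0.1,0.014,-0.165,0,0,0],[0,-0.14,0.02,-0.165,0,0,0],[0,-0.164,0.0234,-0.165,0,0,0],[0,-0.164,0.0234,-0.165,0,0,0],[0,-0.164,0.0234,-0.165,0,0,0],[0,-0.164,0.0234,-0.165,0,0,0]]'
python3 - <<'E'
from h import *
i=viewer.camera_info("wrist"); s=bot.read_state(); im,d=viewer.capture("wrist"); cv2.imwrite("pics/w2.png",im)
W=world("wrist",d,i); T=np.array(s["position"]); print(T)
for c in ("wrist","top","side"):
    if c!="wrist": im,d=viewer.capture(c); W=world(c,d); cv2.imwrite(f"pics/{c}2.png",im)
    z0=T[2]-.069
    for n,x,y,r,zl,zh in (("flange",*T[:2],.042,z0+.043,z0+.058),("flangetop",*T[:2],.042,z0+.051,z0+.055),("plug",*T[:2],.03,z0-.005,z0+.035),("collar",.6,-.136,.04,.139,.152),("shoulder",.6,-.136,.065,.09,.112),("body",.6,-.136,.065,.03,.09)):
        P=W[(np.hypot(W[...,0]-x,W[...,1]-y)<r)&(W[...,2]>zl)&(W[...,2]<zh)]
        if len(P)>5: print(c,n,len(P),((P.min(0)+P.max(0))/2).round(4),np.ptp(P,0).round(3),np.median(P[:,2]).round(4))
E
```

```text
time_s: 5.85
position: [0.5983, -0.1357, 0.2329]
tcp_rot: [[-0.97, 0.243, -0.002], [0.243, 0.97, 0.001], [0.002, 0.0, -1.0]]
force: [-0.1, -0.6, -2.5]
opening: 0.381
grasp_force: 29.7
[ 0.59834559 -0.13571041  0.2328916 ]
wrist flange 4376 [ 0.588  -0.1348  0.2159] [0.046 0.067 0.012] 0.2175
wrist flangetop 3859 [ 0.588  -0.1348  0.2169] [0.046 0.067 0.004] 0.2175
wrist collar 609 [ 0.5881 -0.1314  0.1429] [0.029 0.052 0.008] 0.1445
wrist shoulder 5535 [ 0.5943 -0.1342  0.101 ] [0.095 0.113 0.022] 0.0995
wrist body 335 [ 0.5727 -0.125   0.06  ] [0.052 0.077 0.06 ] 0.0554
top flange 58 [ 0.5713 -0.1336  0.2153] [0.014 0.044 0.012] 0.2169
top flangetop 37 [ 0.5714 -0.1357  0.2168] [0.014 0.038 0.004] 0.217
top collar 8 [ 0.5785 -0.1228  0.1426] [0.012 0.017 0.007] 0.1432
top shoulder 136 [ 0.5737 -0.1378  0.1013] [0.044 0.094 0.021] 0.1026
side flange 238 [ 0.5969 -0.135   0.2147] [0.068 0.069 0.014] 0.2175
side flangetop 139 [ 0.5969 -0.1346  0.2169] [0.068 0.069 0.004] 0.2177
side plug 171 [ 0.5929 -0.1407  0.1816] [0.036 0.033 0.034] 0.1829
side collar 131 [ 0.5994 -0.1338  0.1431] [0.059 0.061 0.008] 0.1435
side shoulder 617 [ 0.5985 -0.1366  0.101 ] [0.112 0.108 0.022] 0.0997
side body 832 [ 0.5934 -0.1469  0.0599] [0.101 0.088 0.06 ] 0.0609
```

View pics/w2.png

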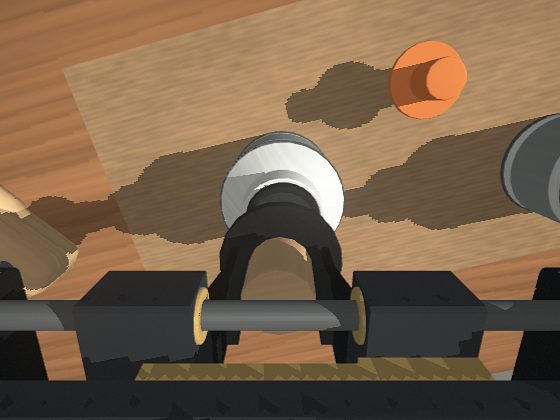

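View pics/side2.png

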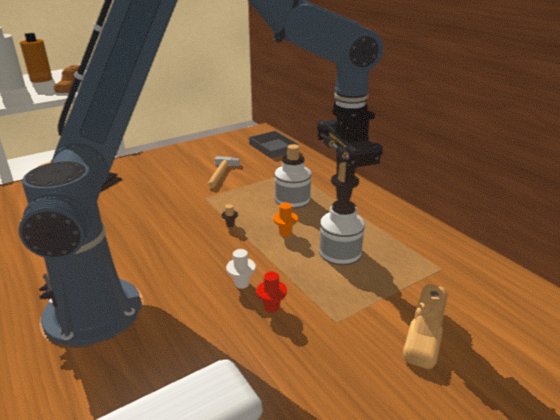

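The side view shows the stopper at (344,190), upright above the collar at (344,210). The wrist view shows its flange centred over the tin at about (280,210). All views put the neck about 3 mm further in x, so I shift by that and lower to just above the collar.

```bash
python3 -m jog '[[0,-0.003,0,0,0,0,0],[0,-0.003,0,0.01,0,0,0],[0,-0.003,0,0.02,0,0,0],[0,-0.003,0,0.03,0,0,0],[0,-0.003,0,0.04,0,0,0],[0,-0.003,0,0.048,0,0,0],[0,-0.003,0,0.054,0,0,0],[0,-0.003,0,0.058,0,0,0],[0,-0.003,0,0.058,0,0,0],[0,-0.003,0,0.058,0,0,0]]'; python3 -c "
from h import *
s=bot.read_state();print(s['force'],s['moment'],s['position'])"
```

```text
time_s: 7.25
position: [0.603, -0.1369, 0.1759]
tcp_rot: [[-0.97, 0.242, 0.001], [0.242, 0.97, -0.0], [-0.001, -0.0, -1.0]]
force: [0.2, -0.2, -2.0]
opening: 0.382
grasp_force: 29.7
[ 0.22157075 -0.24916634 -2.04912754] [-0.01332496  0.02245755 -0.03994766] [ 0.60302222 -0.13690164  0.1758623 ]
```

No contact forces: it went in cleanly. Now I press down.

```bash
python3 -m jog '[[0,0,0,0.004,0,0,0],[0,0,0,0.007,0,0,0],[0,0,0,0.009,0,0,0],[0,0,0,0.011,0,0,0],[0,0,0,0.013,0,0,0],[0,0,0,0.015,0,0,0],[0,0,0,0.0165,0,0,0],[0,0,0,0.0175,0,0,0],[0,0,0,0.0175,0,0,0]]'
```

```text
time_s: 8.38
position: [0.603, -0.1365, 0.1601]
tcp_rot: [[-0.97, 0.242, 0.001], [0.242, 0.97, -0.0], [-0.001, -0.0, -1.0]]
force: [-2.7, 2.4, 9.3]
opening: 0.385
grasp_force: 29.7
```

```bash
python3 -m jog '[[0,0,0,0.001,0,0,0],[0,0,0,0.002,0,0,0],[0,0,0,0.003,0,0,0],[0,0,0,0.003,0,0,0],[0,0,0,0.003,0,0,0]]'
```

```text
time_s: 9.0
position: [0.6033, -0.1363, 0.158]
tcp_rot: [[-0.97, 0.242, 0.002], [0.242, 0.97, -0.0], [-0.002, 0.0, -1.0]]
force: [-2.9, 3.0, 14.2]
opening: 0.383
grasp_force: 29.9
```

```bash
python3 -m jog '[[0,0,0,0.001,0,0,0],[0,0,0,0.002,0,0,0],[0,0,0,0.003,0,0,0],[0,0,0,0.004,0,0,0],[0,0,0,0.004,0,0,0],[0,0,0,0.004,0,0,0]]'
```

```text
time_s: 9.75
position: [0.6035, -0.1361, 0.1574]
tcp_rot: [[-0.97, 0.241, 0.003], [0.241, 0.97, -0.001], [-0.004, 0.0, -1.0]]
force: [-7.9, 7.1, 30.3]
opening: 0.384
grasp_force: 30.0
```

The force rose to 30 N with almost no further motion, so it is home. I relax, release, and lift 140 mm.

```bash
python3 -m jog '[[0,0,0,-0.004,0,0,0],[0,0,0,-0.004,0,0,0],[1,0,0,-0.004,0,0,0],[1,0,0,-0.004,0,0,0],[1,0,0,-0.004,0,0,0],[1,0,0,-0.004,0,0,0],[1,0,0,-0.004,0,0,0],[1,0,0,-0.03,0,0,0],[1,0,0,-0.07,0,0,0],[1,0,0,-0.11,0,0,0],[1,0.05,0,-0.14,0,0,0],[1,0.1,0,-0.14,0,0,0],[1,0.14,0,-0.14,0,0,0],[1,0.14,0,-0.14,0,0,0],[1,0.14,0,-0.14,0,0,0]]'
python3 - <<'E'
from h import *
for c in ("side","top","wrist"):
    i=viewer.camera_info(c); im,d=viewer.capture(c); W=world(c,d,i); cv2.imwrite(f"pics/{c}3.png",im)
    for n,x,y,r,zl,zh in (("knobtop",.6,-.136,.03,.172,.2),("flange",.6,-.136,.042,.13,.155),("flangetop",.6,-.136,.042,.138,.150),("collarlvl",.6,-.136,.036,.128,.137),("closedtop",.655,.166,.03,.172,.2),("closedflange",.655,.166,.042,.138,.15)):
        P=W[(np.hypot(W[...,0]-x,W[...,1]-y)<r)&(W[...,2]>zl)&(W[...,2]<zh)]
        if len(P)>5: print(c,n,len(P),((P.min(0)+P.max(0))/2).round(4),np.ptp(P,0).round(3),np.median(P[:,2]).round(4))
im=cv2.imread("pics/side3.png")[120:290,250:420]; cv2.imwrite("pics/c3.png",cv2.resize(im,(600,600),interpolation=cv2.INTER_CUBIC))
E
```

```text
time_s: 11.62
position: [0.4679, -0.1033, 0.2915]
tcp_rot: [[-0.97, 0.242, 0.002], [0.242, 0.97, -0.001], [-0.002, -0.0, -1.0]]
force: [-0.1, -0.7, -1.1]
opening: 0.998
grasp_force: 0.0
side knobtop 110 [ 0.6004 -0.1355  0.1775] [0.034 0.035 0.011] 0.1802
side flange 349 [ 0.5999 -0.1366  0.1425] [0.069 0.066 0.025] 0.1426
side flangetop 250 [ 0.5999 -0.1366  0.1441] [0.069 0.066 0.012] 0.143
side collarlvl 79 [ 0.5955 -0.1403  0.1327] [0.059 0.056 0.009] 0.1325
side closedflange 82 [0.6361 0.1671 0.1439] [0.03  0.06  0.012] 0.143
top knobtop 113 [ 0.6016 -0.1376  0.1799] [0.032 0.032 0.014] 0.1804
top flange 306 [ 0.6017 -0.1373  0.1418] [0.068 0.065 0.022] 0.1421
top flangetop 277 [ 0.6    -0.1372  0.1436] [0.065 0.065 0.011] 0.1425
top collarlvl 18 [ 0.6017 -0.1376  0.1332] [0.068 0.064 0.007] 0.1355
top closedtop 108 [0.656  0.1657 0.1806] [0.032 0.032 0.014] 0.1792
top closedflange 265 [0.6556 0.1644 0.1439] [0.066 0.066 0.012] 0.142
wrist knobtop 958 [ 0.6036 -0.1358  0.1772] [0.034 0.034 0.01 ] 0.1805
wrist flange 637 [ 0.6023 -0.137   0.1373] [0.066 0.065 0.015] 0.142
wrist flangetop 436 [ 0.6023 -0.1383  0.1413] [0.066 0.062 0.007] 0.1426
wrist collarlvl 238 [ 0.5802 -0.1289  0.1325] [0.022 0.05  0.009] 0.1324
```

View pics/c3.png

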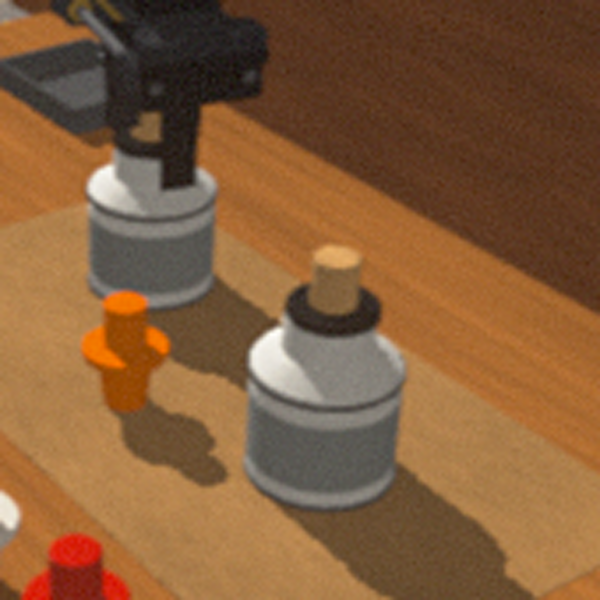

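The crop shows the stopper upright in the tin with its knob at (338,270) and its flange on the rim at (333,308). The knob top is at 0.1804 (home is 0.181), the flange top at 0.1427 (home is 0.143), it is centred, and the gripper is clear.

```bash
python3 -c "
from rig import workorder; print(workorder.hand_in())"
```

```text
the job is handed in; nothing more can be done
None
```

I pressed the large stopper home in the right-hand open tin, released it and handed the job in at about 12 s; the knob top measured 180.4 mm (home is 181 mm), and I moved nothing else (hand-in returned no verdict).

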